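# Refit the board-holder head on its splined swivel stand and close the keeper

### The job

The board-holder head is off its swivel stand. Put it back on the stand's splined spindle with its cross bar running across the stand (square to the line from spindle to keeper, to the nearest tooth): rest it on the spindle and rock it gently until the teeth mesh, never forcing it, then push it fully home onto the shoulder. Finally swing the keeper over the head's flange so that the head cannot lift off, and leave the other things on the bench where they are.

Things in the scene. Friction and masses are not known exactly. Their poses are not given: they have to be found in the camera images.
- head: Board-holder head, bare aluminium with black jaws, 0.29 to 0.45 kg, upright on its flange. Origin: centre of the flange's underside; z up, x along the cross bar. Flange 60 mm wide, z 0 to 6 mm; round hub 45 mm wide to z 39. Cross bar 152 mm along x, 18 wide, z 42 to 54; black jaws 14 x 26 mm on it at x +-68, up to z 88; thumb screw at +x out to x 89. Fits any tooth, either way round.
- head_grip (a point): Point in the middle of the head's grip block, on its axis, 64 mm above its underside. The block is 44 mm along the bar (head x) and 24 mm across it (head y): take it across the 24 mm. It spans 38 to 76 mm above the underside. Same axes as the head.
- head_bore (a point): Centre of the bore's mouth in the head's underside (the head's origin). 8 inner teeth 45 degrees apart, 3.4 mm wide, the first 22.5 degrees from head x, reach in to 12 mm from the axis; grooves to 17 mm from the axis; 35 mm deep, then closed.
- stand: Grey cast swivel stand screwed to the bench, foot 112 mm wide. Origin: on the spindle axis at bench height, z up. The keeper's pillar is at x -50 mm, y 0 in this frame, so the head's cross bar should end along the stand's y axis, either way round, within about 30 degrees. More than 70 N in all between head and stand (pressure and teeth side forces added up) is forcing it.
- shoulder (a point): Centre of the stand's flat shoulder, 68 mm wide, 30 mm above the bench, on the spindle axis. The head is home when its underside lies on it. Axes as the stand's.
- spindle_nose (a point): Top of the upright steel spindle, on its axis, 64 mm above the bench: plain pilot nose 22.4 mm wide, coned to 13 mm over its top 5 mm. 8 teeth below it, 45 degrees apart, 4.5 mm wide, out to 16 mm from the axis, from 56.7 mm above the bench (lead-in 2 mm) down to the shoulder. Their angle about the axis differs each time and is NOT given by any reading. Axes as the stand's.
- tooth_tops (a point): Point on the spindle axis 56.7 mm above the bench: here the head's underside rests while its teeth are not meshed. Meshed (play about 3.5 degrees and 0.8 mm each way), the head slides on down by 26.7 mm with little force. A swivel brake (1 N m) holds the spindle against rocking; turning it by a meshed head is forcing it.
- keeper (a joint): Angle (rad) of the steel keeper lever about its upright pillar: 0 closed (stop; its tongue points at the spindle, over the flange of a seated head), 1.75 open (stop); grows counter-clockwise seen from above. Stays where it is left (0.03 N m). The tongue clears a seated flange by 1.8 mm and is blocked by one that is not home. Beyond 1 rad it is out of the head's way.
- keeper_knob (a point): Top centre of the keeper's upright black knob, 14 mm wide, 32 mm tall, top 76 mm above the bench; lever below it 38 to 44 mm high. At keeper angle a it lies, in the stand's frame, at x = -50 - 44 cos a, y = -44 sin a (mm).
- solder_spool: Bystander: upright spool of solder wire, 60 mm flange, 48 mm tall. Origin under it.
- tweezers_black: Bystander: black tweezers lying flat, 128 mm long, 10 mm tall. Origin: centre of the underside.
- flux_brush: Bystander: flux brush lying flat, 143 mm long, 8 mm tall. Origin: centre of the underside.

How it is judged:
By the outcome, as a careful person would: the job done as asked, in the order asked, and still so for the second after the job is handed in, with the robot touching nothing.
It also fails if it takes over 72 s, if anything falls off the work surface, if the arm or the gripper's body presses on something with over 40 N, if the wrist force passes 120 N, or if a joint passes its speed limit or range.

### The arm

A 7-joint arm with a two-finger parallel gripper is mounted at the origin on a cart in front of the work surface, level with it; the furniture and walls round the work are solid. World frame = base frame: x ahead of the robot, y to its left, z up, the work surface at z = 0. Lengths are in m, angles in rad, forces in N, time in s.
With the tool pointing down it reaches from about 0.4 to 0.9 m from the base axis. Payload 5.5 kg.
Tool frame: the origin (TCP) lies between the finger pads; the fingertips stand 14 mm ahead of it and the grasp point (between the pads) lies 5 mm behind it; x points along the fingers, y is the direction in which the jaws open and shut, and the axes are right-handed (so a half turn about x gives the same grasp; the last joint's range is limited). The gripper opens to 85 mm and grips with 20 to 120 N. Pads are 22 mm wide; open, the fingers measure 114 mm over their backs; the gripper's body (76 mm by 85 mm) begins 54 mm behind the grasp point. The pads swing forward as they close: fully open they stand 13 mm farther back than shut.
Start: joints at [-1.07, 0.501, -0.427, 1.55, 0.221, 1.138, -0.21], TCP at [0.153, 0.632, 0.245] pointing down, gripper open.
Joint ranges: [-2.88, 2.88], [-0.31, 2.03], [-1.54, 1.56], [0.2, 2.42], [-1.41, 4.55], [0.19, 2.02], [-2.57, 2.57]. Speed limits (rad/s): [2.57, 2.57, 3.14, 3.14, 3.14, 3.14, 3.14].

### API

Orientations are given as a rotation vector (axis times angle).
In Python, from bench import ctrl gives the robot as it stands. The module is installed in compiled form; this text tells all that it offers.
- The arm moves only by the tool play_rows, never from a script. Its argument "targets" is a list that holds one entry, the list of rows, each a list of 7 numbers: the turn, a rotation vector about the tool's x, y, z in degrees, then the shift along the tool's x, y, z in m, then the gripper command: -1 is shut, 1 is fully open, values between are in proportion. A call has 1 to 20 rows; each row is the pose to reach, as a shift and turn from the pose measured when the call began, along the tool's axes at that moment; what a row does not reach only later rows make up. A row lasts 1/10 s, in which the tool goes at most 50 mm and 8.59 degrees, less where a joint would pass 70% of its speed; a pose out of reach is approached as far as the arm can. A call with a gripper value outside its range is refused whole. The fingers move at their own pace and stop on an object; "force" is the grip in N (left out, the last holds). Time passes only in rows, so rows that repeat a pose let the fingers close. It gives the time, the measured TCP pose, the force and the opening at its end, in the units of the state.
- ctrl.get_state(): the state, without advancing time (a new reading comes with each control period).
- ctrl.camera(name): name is "side" or "top"; returns a dict with "pixels" (480x640x3 uint8, blue, green, red), "camera_matrix" (3x3 intrinsics, pixels), "eye" and "orientation" of the camera in the world. Camera axes: x right, y up, looking along -z (the intrinsics and any distortion apply to the point x, -y, -z); pixel columns grow to the right and rows downward; lengths in m; the calibration is good to about 2 mm. A picture is of the moment at which its call begins. There is no depth.
- ctrl.close_job(): hands the job in, once; it reports no verdict.
Trained networks look in the newest picture that a camera, given by its name, has taken for a name from the list of things; names that differ only in an ending like _2 or _b are one class to them, and where a whole thing is asked for, a point or a joint stands for the part that bears it (a point fixed in the world has none). Each returns a list of dicts, best first, with "p" (0 to 1); they miss things now and then, are a little off and sometimes report something else, mostly with a low value. They report only what shows in the picture. A call takes as long as a camera call.
- ctrl.recognise(camera, thing): "pixel" ([column, row] in pixels, amid what is visible of it).
The state is a dict: "time_s": time; "q": joint angles; "dq": joint speeds; "effort": joint torques, N m; "tcp_pos": TCP position; "ee_rot": TCP orientation; "wrist_force": force on the tool from outside, world axes, zero at the start; "ft_torque": the same for the moment, N m; "finger_gap": finger opening in m.
Only numpy, scipy, OpenCV 4.12 (cv2) and the standard library are available. Lean on these libraries where they do the work, as an engineer would, in place of code of your own. Each camera call takes 0.05 s, during which the arm holds its last target.

## Working session

There is one attempt and no reset: what is moved stays moved. The work goes in short steps, Python scripts to look and compute and a tool call to move; the robot and the scene stay as the last step left them, time stands still between calls to the robot, and variables do not carry over. Pictures are saved under pics/ and viewed, and the job is handed in when it is done.

Besides the shell and the picture viewer there is one more tool, called after "Call:" in YAML: its name, and indented under it one key for each argument. play_rows: Moves the arm, as the interface text tells. Its arguments: {"type":"object","properties":{"targets":{"type":"array","items":{"type":"array","items":{"type":"array","items":{"type":"number"}}}},"force":{"type":"number"}},"required":["targets"]}

```bash
mkdir -p pics; cat > h.py <<'E'
import numpy as np,cv2
from bench import ctrl
from scipy.spatial.transform import Rotation as R
def cam(n,save=None):
    c=ctrl.camera(n)
    if save: cv2.imwrite('pics/'+save,c['pixels'])
    return c
def rotm(o):
    o=np.array(o,float)
    if o.shape==(3,3): return o
    if o.size==3: return R.from_rotvec(o).as_matrix()
    return R.from_quat(o).as_matrix()
def ray(c,p):
    K=np.array(c['camera_matrix']);d=np.linalg.inv(K)@np.array([p[0],p[1],1.])
    d=np.array([d[0],-d[1],-d[2]]);return np.array(c['eye']),rotm(c['orientation'])@d
def atz(c,p,z):
    e,d=ray(c,p);return e+d*(z-e[2])/d[2]
def proj(c,P):
    P=np.atleast_2d(P);q=(P-np.array(c['eye']))@rotm(c['orientation'])
    q=q*[1,-1,-1];q=q@np.array(c['camera_matrix']).T
    return q[:,:2]/q[:,2:]
E
python3 - <<'E'
from h import *
for n in('top','side'):
    c=cam(n,n+'0.png');print(n,{k:v for k,v in c.items() if k!='pixels'})
    for t in['head','head_grip','stand','spindle_nose','shoulder','keeper_knob','keeper','solder_spool','tweezers_black','flux_brush']:
        print(t,[(np.round(r['pixel']),round(r['p'],2)) for r in ctrl.recognise(n,t)[:3]])
print(ctrl.get_state())
E
```

```text
top {'camera_matrix': array([[553.96450139,   0.        , 326.46707876],
       [  0.        , 553.96450139, 232.13739954],
       [  0.        ,   0.        ,   1.        ]]), 'eye': array([ 0.38640087, -0.23146945,  0.92649868]), 'orientation': array([ 0.13435733, -0.1312277 , -1.56035259])}
head [(array([235., 232.]), 0.67), (array([383., 230.]), 0.62)]
head_grip [(array([380., 232.]), 0.95), (array([328., 135.]), 0.53)]
stand [(array([244., 210.]), 0.63)]
spindle_nose [(array([241., 210.]), 0.96)]
shoulder []
keeper_knob [(array([241., 234.]), 0.79)]
keeper [(array([237., 234.]), 0.78)]
solder_spool [(array([329., 138.]), 0.78)]
tweezers_black []
flux_brush [(array([425., 149.]), 0.66)]
side {'camera_matrix': array([[613.58021668,   0.        , 324.91904191],
       [  0.        , 613.58021668, 237.58973925],
       [  0.        ,   0.        ,   1.        ]]), 'eye': array([0.46520597, 0.63412161, 0.72226225]), 'orientation': array([ 0.04428779, -1.38331145, -2.69755039])}
head [(array([335., 236.]), 0.68)]
head_grip [(array([333., 236.]), 0.76), (array([294., 334.]), 0.7)]
stan
[... 365 characters left out ...]
224.]), 0.67), (array([336., 239.]), 0.2)]
{'time_s': 1.1, 'q': array([-1.06985815,  0.50091607, -0.4270114 ,  1.55037331,  0.22077594,
        1.13831471, -0.21029968]), 'dq': array([-0.00063125,  0.00064496,  0.00025247,  0.00124611,  0.00118056,
       -0.00133412,  0.00131256]), 'effort': array([ 1.68935239e-03, -5.69388771e+01, -5.80989540e+00, -2.81336296e+01,
        1.28320110e-02,  1.66971811e-03,  1.35631176e-06]), 'tcp_pos': array([0.15303105, 0.63173516, 0.2453117 ]), 'ee_rot': array([ 0.18663596,  1.56279291, -0.18660924]), 'wrist_force': array([ 0.92525668, -0.45945012,  0.13680256]), 'ft_torque': array([-0.02185163,  0.0361652 ,  0.02499345]), 'finger_gap': 0.0851854150592616}
```

View images.

View pics/top0.png

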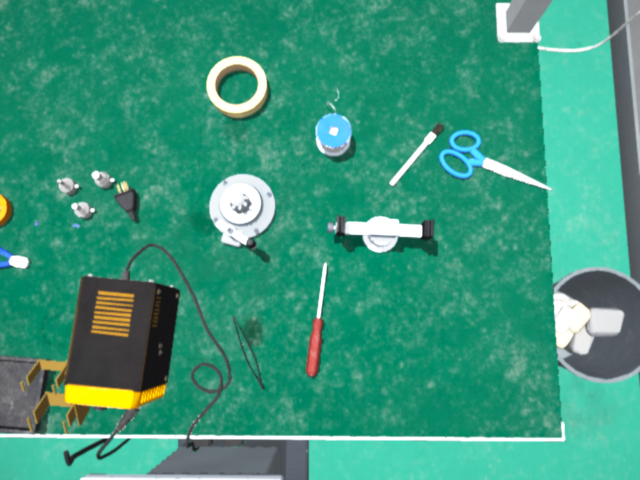

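View pics/side0.png

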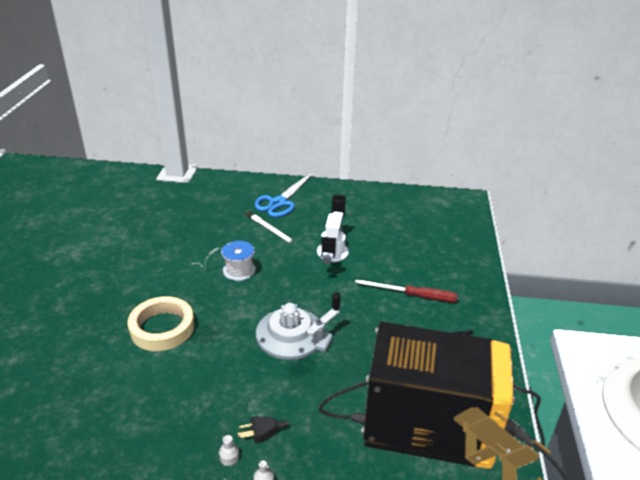

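```bash
python3 - <<'E'
import cv2
t=cv2.imread('pics/top0.png');s=cv2.imread('pics/side0.png')
cv2.imwrite('pics/t0a.png',cv2.resize(t[170:270,200:330],None,fx=6,fy=6,interpolation=cv2.INTER_CUBIC))
cv2.imwrite('pics/t0b.png',cv2.resize(t[170:290,320:450],None,fx=5,fy=5,interpolation=cv2.INTER_CUBIC))
cv2.imwrite('pics/s0a.png',cv2.resize(s[180:380,220:400],None,fx=3,fy=3,interpolation=cv2.INTER_CUBIC)[:600])
E
```

```text
(no output)
```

View pics/t0a.png

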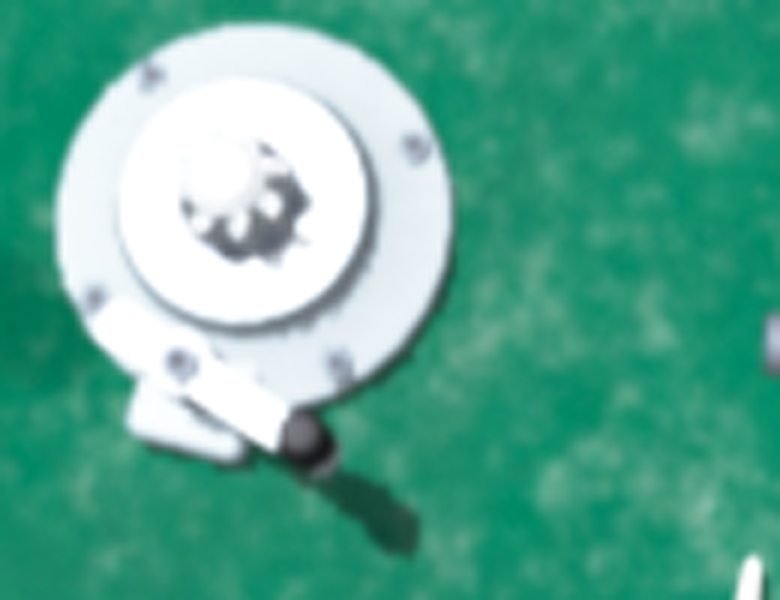

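View pics/t0b.png

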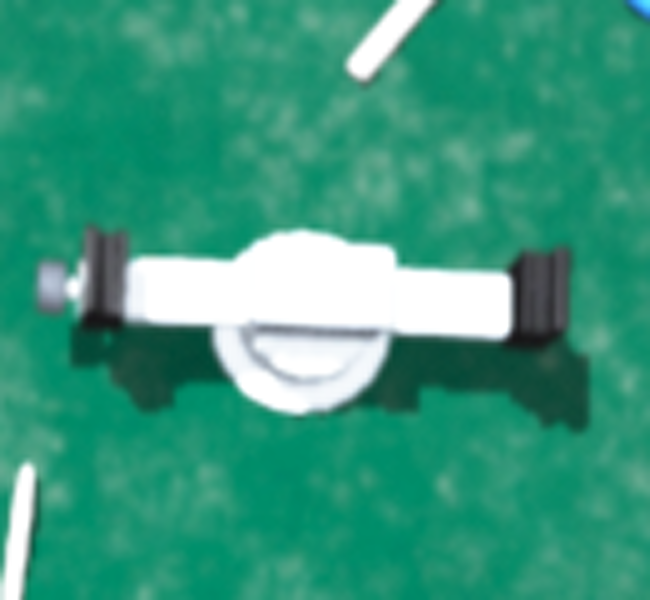

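View pics/s0a.png

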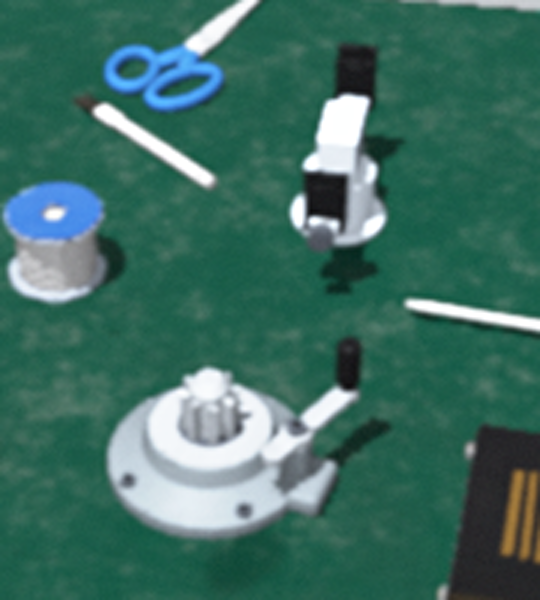

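```bash
cat >> h.py <<'E'
def tri(cs,ps):
    A=np.zeros((3,3));b=np.zeros(3)
    for c,p in zip(cs,ps):
        e,d=ray(c,p);d=d/np.linalg.norm(d);M=np.eye(3)-np.outer(d,d);A+=M;b+=M@e
    x=np.linalg.solve(A,b);return x,[np.round(proj(c,x)[0]-p,1) for c,p in zip(cs,ps)]
E
python3 - <<'E'
from h import *
t=cam('top');s=cam('side')
T=lambda x,y:np.array([x/6+200-.4,y/6+170-.4]);S=lambda x,y:np.array([x/3+220-.33,y/3+180-.33])
TB=lambda x,y:np.array([x/5+320-.4,y/5+170-.4])
print('shoulder top',atz(t,T(243.5,203),.03),'side',atz(s,S(209,427),.03))
print('nose top',atz(t,T(225,172),.064),'side',atz(s,S(210,378),.064), tri([t,s],[T(225,172),S(210,378)]))
print('knob',atz(t,T(306,434),.076),atz(s,S(348,344),.076),tri([t,s],[T(306,434),S(348,344)]))
for z in(.008,.012):print('foot',z,atz(t,T(253.5,217),z))
# head
print('flange',atz(t,TB(301,322),.006)) # approx
for n,p in(('barL',(125,291)),('barR',(512,304)),('jawL',(105,278)),('jawR',(542,298))):
    print(n,atz(t,TB(*p),.054),atz(t,TB(*p),.088))
print('block side z.076',atz(s,S(346,108),.076))
for n in['head_grip','keeper_knob','spindle_nose','stand','head']:
  print(n,[np.round(r['pixel'],1) for c in('top','side') for r in ctrl.recognise(c,n)[:1]])
E
```

```text
shoulder top [ 0.58695507 -0.08590599  0.03      ] side [ 0.58621295 -0.08228154  0.03      ]
nose top [ 0.58776049 -0.08622621  0.064     ] side [ 0.58560313 -0.08393755  0.064     ] (array([ 0.58700296, -0.08595937,  0.06242797]), [array([-0. ,  0.7]), array([-0.7, -0.2])])
knob [ 0.51556938 -0.1115612   0.076     ] [ 0.51490308 -0.10742258  0.076     ] (array([ 0.51559101, -0.11110418,  0.07287755]), [array([-0. ,  0.3]), array([-0.3, -0.1])])
foot 0.008 [ 0.58784363 -0.08529423  0.008     ]
foot 0.012 [ 0.58696636 -0.08593081  0.012     ]
flange [ 0.54108122 -0.3189751   0.006     ]
barL [ 0.54272146 -0.25820202  0.054     ] [ 0.53662988 -0.25716029  0.088     ]
barR [ 0.53927146 -0.38190611  0.054     ] [ 0.53331432 -0.37604382  0.088     ]
jawL [ 0.54691074 -0.25179345  0.054     ] [ 0.54065591 -0.25100145  0.088     ]
jawR [ 0.54127916 -0.3915406   0.054     ] [ 0.53524377 -0.38530286  0.088     ]
block side z.076 [ 0.53802393 -0.33255859  0.076     ]
head_grip [array([382.7, 230.3]), array([336.3, 238.1])]
keeper_knob [array([236.9, 236.3]), array([329.2, 313.7])]
spindle_nose [array([238.7, 208.4]), array([292.4, 330.8])]
stand [array([243.8, 209.4]), array([292.5, 331. ])]
head [array([383.1, 227.7]), array([332.6, 236.2])]
```

```bash
cat > ov.py <<'E'
from h import *
def circ(x,y,z,r,n=72):
    a=np.linspace(0,2*np.pi,n);return np.c_[x+r*np.cos(a),y+r*np.sin(a),0*a+z]
def fr(p,yaw,L):
    c,s=np.cos(np.radians(yaw)),np.sin(np.radians(yaw));L=np.array(L,float)
    return np.c_[p[0]+c*L[:,0]-s*L[:,1],p[1]+s*L[:,0]+c*L[:,1],L[:,2]]
def box(x0,x1,y0,y1,z):return [[x0,y0,z],[x1,y0,z],[x1,y1,z],[x0,y1,z],[x0,y0,z]]
def overlay(c,img,polys,roi,f,name,cols=None):
    x0,y0,x1,y1=roi
    im=cv2.resize(img[y0:y1,x0:x1],None,fx=f,fy=f,interpolation=cv2.INTER_CUBIC)
    for i,P in enumerate(polys):
        q=(proj(c,P)-[x0,y0]+.5)*f
        cv2.polylines(im,[np.int32(np.round(q*8))],False,(cols[i] if cols else (0,0,255)),1,cv2.LINE_AA,3)
    cv2.imwrite('pics/'+name,im)
def standpolys(p,yaw,a,ph=None):
    P=[circ(p[0],p[1],.03,.034),circ(p[0],p[1],.064,.0065),circ(p[0],p[1],.059,.0112),circ(p[0],p[1],.001,.056)]
    k=[-.05-.044*np.cos(a),-.044*np.sin(a)]
    kc=fr(p,yaw,[[*k,.076]])[0];P+=[circ(kc[0],kc[1],.076,.007),circ(kc[0],kc[1],.044,.007)]
    P.append(fr(p,yaw,[[-.05,0,.044],[*k,.044]]))
    if ph is not None:
        for i in range(8):
            P.append(fr(p,ph+45*i,box(.0112,.016,-.00225,.00225,.0555)))
    return P
def headpolys(p,yaw,z=0):
    f=lambda L:fr(p,yaw,np.array(L)+[0,0,z])
    return [circ(p[0],p[1],z+.006,.03),circ(p[0],p[1],z,.03),f(box(-.076,.076,-.009,.009,.054)),f(box(.061,.075,-.013,.013,.088)),f(box(-.075,-.061,-.013,.013,.088)),f(box(-.022,.022,-.012,.012,.076))]
E
python3 - <<'E'
from ov import *
t=cam('top');s=cam('side')
tp,sp=cv2.imread('pics/top0.png'),cv2.imread('pics/side0.png')
p=(.5868,-.0855);P=standpolys(p,-13.7,1.254)+headpolys((.5405,-.319),87.7)
overlay(t,tp,P,(200,170,330,270),6,'o1t.png');overlay(t,tp,P,(320,170,450,270),6,'o1h.png')
overlay(s,sp,P,(230,180,370,370),3,'o1s.png')
a=cv2.imread('pics/o1t.png')
E
```

```text
(no output)
```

View pics/o1t.png

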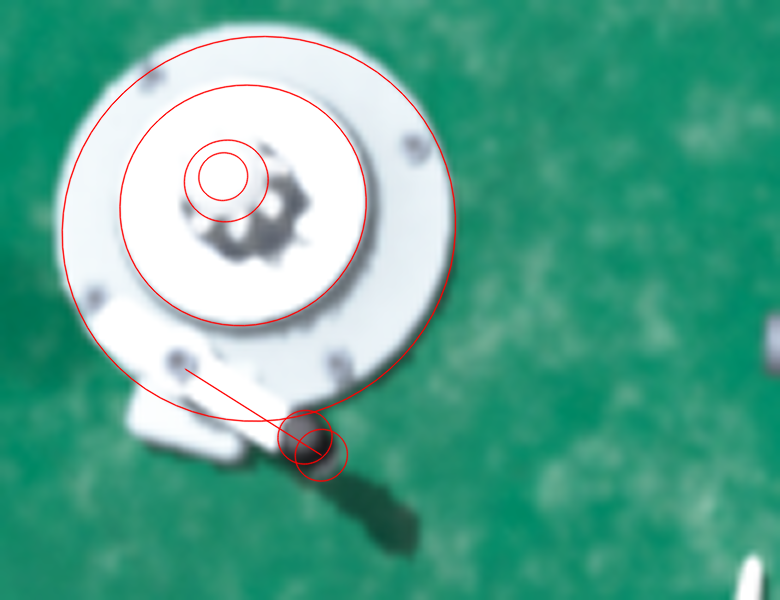

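View pics/o1h.png

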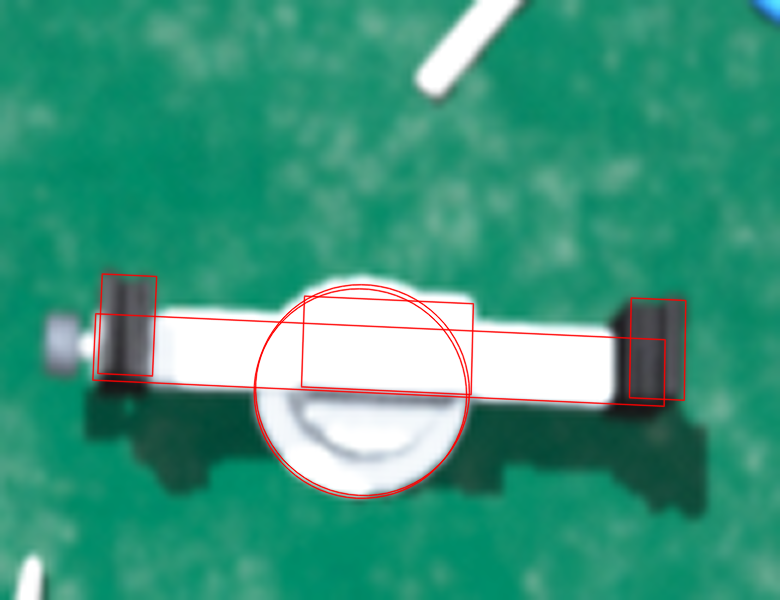

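View pics/o1s.png

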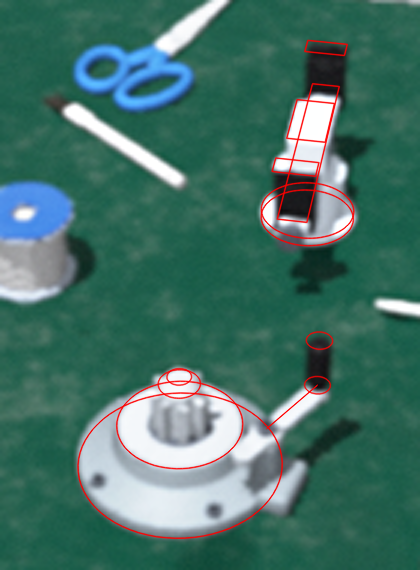

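```bash
python3 - <<'E'
from ov import *
t=cam('top');s=cam('side')
tp,sp=cv2.imread('pics/top0.png'),cv2.imread('pics/side0.png')
p=(.5876,-.0857)
ims=[]
for ph in(None,0,11,22,33):
    P=[] if ph is None else [fr(p,ph+45*i,box(.0112,.016,-.00225,.00225,.0555)) for i in range(8)]+[fr(p,ph,[[.016,0,.0555],[.025,0,.0555]])]
    for c,im,roi in((t,tp,(225,185,260,220)),(s,sp,(268,295,308,335))):
        overlay(c,im,P,roi,int(280/(roi[2]-roi[0])),'tmp.png');ims.append(cv2.imread('pics/tmp.png'))
h=lambda l:np.hstack([cv2.resize(i,(200,200)) for i in l])
cv2.imwrite('pics/ph.png',np.vstack([h(ims[0:8:2][:4]),h(ims[1:8:2][:4])]))
cv2.imwrite('pics/ph2.png',np.hstack([cv2.resize(i,(400,400)) for i in ims[:2]]))
E
```

```text
(no output)
```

View pics/ph.png

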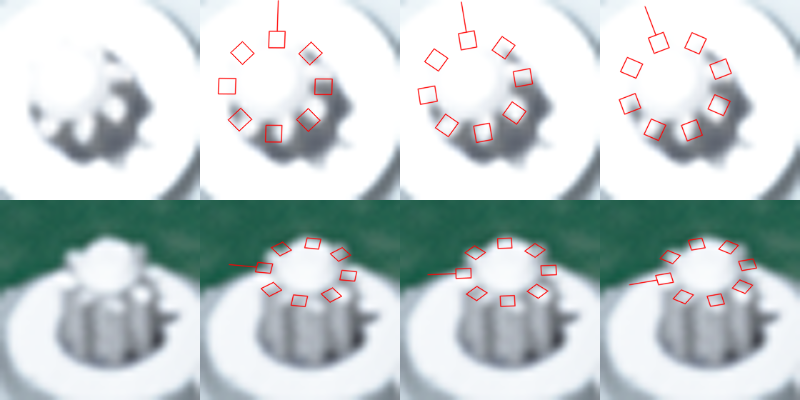

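View pics/ph2.png

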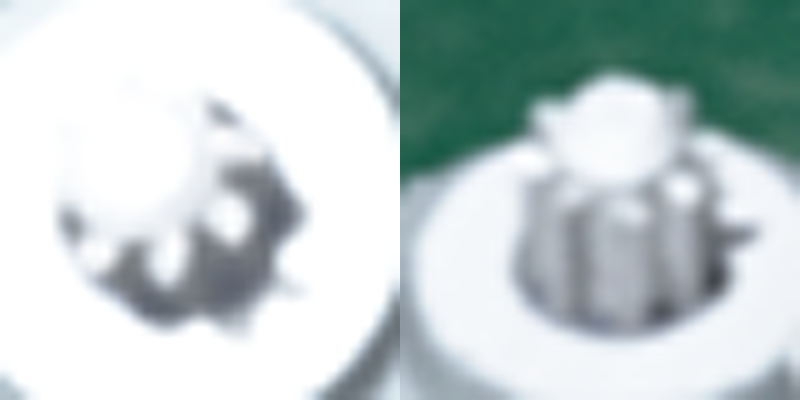

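```bash
cat >> h.py <<'E'
def toolrot(yawy):
    # tool x down, tool y at world azimuth yawy(deg)
    a=np.radians(yawy);x=np.array([0,0,-1.]);y=np.array([np.cos(a),np.sin(a),0]);return np.c_[x,y,np.cross(x,y)]
def st():
    s=ctrl.get_state();Rm=R.from_rotvec(s['ee_rot']).as_matrix()
    print('t%.2f tcp'%s['time_s'],np.round(s['tcp_pos'],4),'yazi %.2f'%np.degrees(np.arctan2(Rm[1,1],Rm[0,1])),'toolx',np.round(Rm[:,0],4),'q',np.round(s['q'],2),'F',np.round(s['wrist_force'],1),'M',np.round(s['ft_torque'],2),'gap %.4f'%s['finger_gap'])
    return s,Rm
def plan(pts):
    s,Rm=st()
    for p,yaw in pts:
        tr=Rm.T@(np.array(p)-s['tcp_pos']);rv=np.degrees(R.from_matrix(Rm.T@toolrot(yaw)).as_rotvec())
        print('[%.2f,%.2f,%.2f,%.4f,%.4f,%.4f]'%(*rv,*tr))
E
python3 - <<'E'
from h import *
t=cam('top')
for n,p in (('boxTL',(80,278)),('boxTR',(178,290)),('box front',(150,400)),('boxBL',(68,400))):
  print(n,atz(t,p,.1))
plan([((.3,.55,.32),90),((.62,.2,.3),178),((.5415,-.319,.2),178),((.62,.2,.3),-2)])
E
```

```text
boxTL [0.45585436 0.13827287 0.1       ]
boxTR [ 0.43893483 -0.00906171  0.1       ]
box front [0.28087814 0.02311069 0.1       ]
boxBL [0.28008924 0.14124215 0.1       ]
t1.95 tcp [0.1531 0.6317 0.2453] yazi 76.38 toolx [-0.  0. -1.] q [-1.07  0.5  -0.43  1.55  0.22  1.14 -0.21] F [ 0.1 -0.5  0.5] M [-0.03  0.01  0.04] gap 0.0851
[-13.62,-0.00,-0.00,-0.0747,-0.0448,0.1620]
[-101.62,-0.00,-0.00,-0.0547,-0.3096,0.5555]
[-101.62,-0.00,-0.00,0.0453,-0.8325,0.6014]
[78.38,-0.00,0.00,-0.0547,-0.3096,0.5555]
```

Call:
play_rows:
  targets:
    - [[20, 0, 0, -0.06, -0.05, 0.15, 1], [20, 0, 0, -0.06, -0.05, 0.15, 1], [20, 0, 0, -0.06, -0.05, 0.15, 1], [40, 0, 0, -0.06, -0.1, 0.35, 1], [40, 0, 0, -0.06, -0.1, 0.35, 1], [40, 0, 0, -0.06, -0.1, 0.35, 1], [40, 0, 0, -0.06, -0.1, 0.35, 1], [60, 0, 0, -0.055, -0.31, 0.555, 1], [60, 0, 0, -0.055, -0.31, 0.555, 1], [60, 0, 0, -0.055, -0.31, 0.555, 1], [60, 0, 0, -0.055, -0.31, 0.555, 1], [60, 0, 0, -0.055, -0.31, 0.555, 1], [60, 0, 0, -0.055, -0.31, 0.555, 1]]
  force: 40

```text
time_s: 3.25
tcp_pos: [0.6125, 0.2101, 0.3007]
ee_rot: [0.996, 1.331, -0.995]
wrist_force: [1.4, 0.6, -0.6]
finger_gap: 0.0855
```

```bash
python3 - <<'E'
from h import *
plan([((.5415,-.319,.2),-2),((.5415,-.319,.15),-2),((.5415,-.319,.059),-2)])
E
```

```text
t3.25 tcp [0.6125 0.2101 0.3007] yazi 16.40 toolx [ 4.e-04  3.e-04 -1.e+00] q [-0.35  0.42 -0.03  1.51  0.01  1.22 -0.1 ] F [ 1.4  0.6 -0.6] M [0.08 0.01 0.01] gap 0.0855
[18.40,-0.01,-0.02,0.1005,-0.2175,0.4875]
[18.40,-0.01,-0.02,0.1505,-0.2175,0.4875]
[18.40,-0.01,-0.02,0.2415,-0.2176,0.4875]
```

Call:
play_rows:
  targets:
    - [[18.4, 0, 0, 0.08, -0.2175, 0.4875, 1], [18.4, 0, 0, 0.08, -0.2175, 0.4875, 1], [18.4, 0, 0, 0.08, -0.2175, 0.4875, 1], [18.4, 0, 0, 0.08, -0.2175, 0.4875, 1], [18.4, 0, 0, 0.08, -0.2175, 0.4875, 1], [18.4, 0, 0, 0.08, -0.2175, 0.4875, 1], [18.4, 0, 0, 0.08, -0.2175, 0.4875, 1], [18.4, 0, 0, 0.08, -0.2175, 0.4875, 1], [18.4, 0, 0, 0.08, -0.2175, 0.4875, 1], [18.4, 0, 0, 0.08, -0.2175, 0.4875, 1], [18.4, 0, 0, 0.08, -0.2175, 0.4875, 1], [18.4, 0, 0, 0.08, -0.2175, 0.4875, 1], [18.4, 0, 0, 0.11, -0.2175, 0.4875, 0.3], [18.4, 0, 0, 0.13, -0.2175, 0.4875, 0.2], [18.4, 0, 0, 0.13, -0.2175, 0.4875, 0.2]]

```text
time_s: 4.75
tcp_pos: [0.5397, -0.3171, 0.1674]
ee_rot: [1.235, 1.199, -1.237]
wrist_force: [0.4, 0.2, -0.4]
finger_gap: 0.0512
```

```bash
python3 - <<'E'
from ov import *
plan([((.5415,-.319,.15),-2),((.5415,-.319,.1),-2),((.5415,-.319,.059),-2)])
t=cam('top');s=cam('side')
P=headpolys((.5415,-.319),88)
overlay(t,t['pixels'],P,(310,170,450,270),4,'g1t.png');overlay(s,s['pixels'],P,(270,120,410,270),4,'g1s.png')
a,b=cv2.imread('pics/g1t.png'),cv2.imread('pics/g1s.png')
cv2.imwrite('pics/g1.png',cv2.resize(np.vstack([a,b[:480]]),None,fx=.6,fy=.6))
E
```

```text
t4.75 tcp [ 0.5397 -0.3171  0.1674] yazi -1.97 toolx [-0.0049  0.0036 -1.    ] q [ 0.33  0.51  0.21  1.69 -0.13  0.95  0.56] F [ 0.4  0.2 -0.4] M [-0.    0.03 -0.01] gap 0.0512
[0.03,-0.19,0.29,0.0173,0.0020,0.0019]
[0.03,-0.19,0.29,0.0673,0.0022,0.0021]
[0.03,-0.19,0.29,0.1083,0.0024,0.0022]
```

View pics/g1.png

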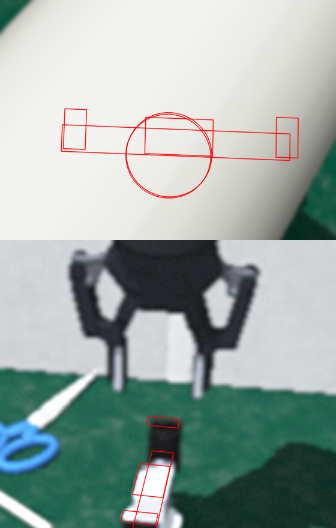

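Call:
play_rows:
  targets:
    - [[0, -0.2, 0.3, 0.067, 0.002, 0.002, 0.2], [0, -0.2, 0.3, 0.067, 0.002, 0.002, 0.2], [0, -0.2, 0.3, 0.09, 0.002, 0.002, 0.2], [0, -0.2, 0.3, 0.108, 0.0023, 0.0022, 0.2], [0, -0.2, 0.3, 0.108, 0.0023, 0.0022, 0.2], [0, -0.2, 0.3, 0.108, 0.0023, 0.0022, 0.2], [0, -0.2, 0.3, 0.108, 0.0023, 0.0022, -0.3], [0, -0.2, 0.3, 0.108, 0.0023, 0.0022, -0.4], [0, -0.2, 0.3, 0.108, 0.0023, 0.0022, -1], [0, -0.2, 0.3, 0.108, 0.0023, 0.0022, -1], [0, -0.2, 0.3, 0.108, 0.0023, 0.0022, -1], [0, -0.2, 0.3, 0.108, 0.0023, 0.0022, -1]]
  force: 40

```text
time_s: 6.05
tcp_pos: [0.5447, -0.3213, 0.0643]
ee_rot: [1.235, 1.185, -1.231]
wrist_force: [-1.2, 1.0, 5.8]
finger_gap: 0.0235
```

```bash
python3 - <<'E'
from ov import *
st()
t=cam('top');s=cam('side')
S,Rm=st()
p=S['tcp_pos'];yaw=np.degrees(np.arctan2(Rm[1,1],Rm[0,1]))+90
P=headpolys(p[:2],yaw,p[2]-.059)
overlay(s,s['pixels'],P,(290,140,390,270),6,'g2s.png');overlay(t,t['pixels'],P,(310,170,450,290),4,'g2t.png')
E
```

```text
t6.05 tcp [ 0.5447 -0.3213  0.0643] yazi -1.97 toolx [ 0.007 -0.004 -1.   ] q [ 0.36  0.65  0.18  1.74 -0.16  0.76  0.58] F [-1.2  1.   5.8] M [0.09 0.49 0.  ] gap 0.0235
t6.15 tcp [ 0.5447 -0.3213  0.0643] yazi -1.97 toolx [ 0.007 -0.004 -1.   ] q [ 0.36  0.65  0.18  1.74 -0.16  0.76  0.58] F [-1.2  0.8  6.3] M [ 0.12  0.42 -0.03] gap 0.0235
```

View pics/g2s.png

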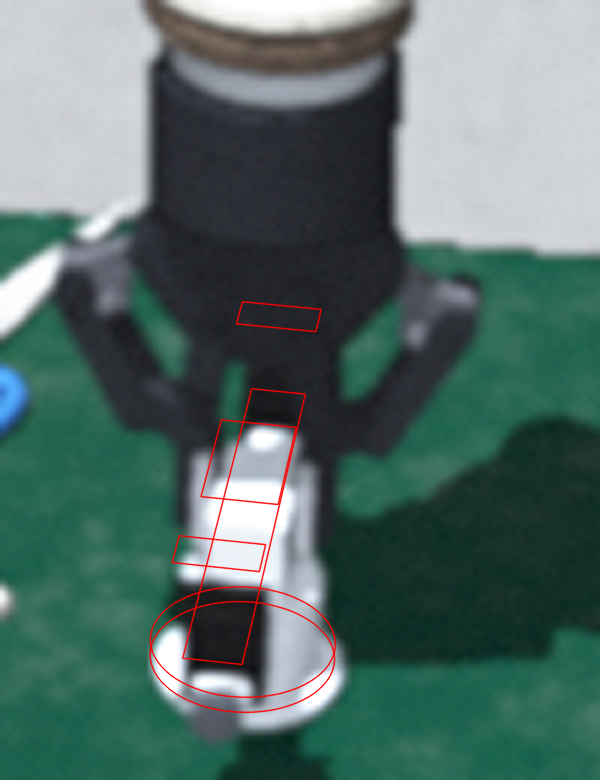

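View pics/g2t.png

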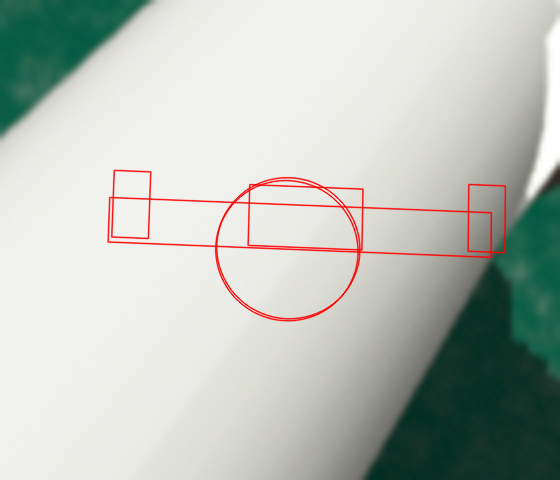

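Call:
play_rows:
  targets:
    - [[0, 0.4, -0.2, 0.0, 0, 0, -0.2], [0, 0.4, -0.2, 0, 0, 0, -0.2], [0, 0.4, -0.2, 0, 0, 0, -0.2], [0, 0.4, -0.2, 0.005, 0, 0, -0.2], [0, 0.4, -0.2, 0.005, 0, 0, -0.2]]
  force: 40

```text
time_s: 6.65
tcp_pos: [0.5441, -0.3208, 0.0583]
ee_rot: [1.238, 1.194, -1.231]
wrist_force: [-0.7, 0.6, 0.2]
finger_gap: 0.034
```

```bash
python3 - <<'E'
from ov import *
plan([((.5447,-.3213,.059),-2)])
E
```

```text
t6.65 tcp [ 0.5441 -0.3208  0.0583] yazi -1.97 toolx [ 0.0024  0.0039 -1.    ] q [ 0.36  0.66  0.18  1.74 -0.16  0.76  0.59] F [-0.7  0.6  0.2] M [ 0.02 -0.02 -0.01] gap 0.0340
[0.03,-0.23,-0.13,-0.0007,0.0006,0.0004]
```

Call:
play_rows:
  targets:
    - [[0, -0.2, -0.1, 0.0, 0, 0, -1], [0, -0.2, -0.1, 0, 0, 0, -1], [0, -0.2, -0.1, 0, 0, 0, -1], [0, -0.2, -0.1, 0, 0, 0, -1]]
  force: 50

```text
time_s: 7.05
tcp_pos: [0.544, -0.3209, 0.0581]
ee_rot: [1.235, 1.193, -1.234]
wrist_force: [-0.3, -0.7, -0.7]
finger_gap: 0.0232
```

```bash
python3 - <<'E'
from ov import *
plan([((.5441,-.3208,.16),-2),((.5876,-.0857,.16),-30)])
E
```

```text
t7.05 tcp [ 0.544  -0.3209  0.0581] yazi -1.97 toolx [ 3.e-04  4.e-04 -1.e+00] q [ 0.36  0.66  0.18  1.74 -0.16  0.76  0.58] F [-0.3 -0.7 -0.7] M [-0.16  0.02  0.03] gap 0.0232
[0.03,-0.02,-0.01,-0.1019,0.0001,-0.0001]
[28.03,-0.03,-0.01,-0.1018,0.0355,-0.2366]
```

Call:
play_rows:
  targets:
    - [[0, 0, 0, -0.03, 0, 0, -1], [0, 0, 0, -0.06, 0, 0, -1], [0, 0, 0, -0.1, 0, 0, -1], [0, 0, 0, -0.1, 0, 0, -1], [4, 0, 0, -0.102, 0.005, -0.03, -1], [8, 0, 0, -0.102, 0.01, -0.07, -1], [12, 0, 0, -0.102, 0.016, -0.11, -1], [16, 0, 0, -0.102, 0.022, -0.15, -1], [20, 0, 0, -0.102, 0.028, -0.19, -1], [24, 0, 0, -0.102, 0.032, -0.22, -1], [28, 0, 0, -0.102, 0.0355, -0.2366, -1], [28, 0, 0, -0.102, 0.0355, -0.2366, -1], [28, 0, 0, -0.102, 0.0355, -0.2366, -1], [28, 0, 0, -0.102, 0.0355, -0.2366, -1]]
  force: 60

```text
time_s: 8.45
tcp_pos: [0.5868, -0.0875, 0.1597]
ee_rot: [1.583, 0.914, -1.585]
wrist_force: [-0.9, -0.3, -4.7]
finger_gap: 0.0231
```

```bash
python3 - <<'E'
from ov import *
t=cam('top');s=cam('side')
S,Rm=st()
plan([((.5876,-.0857,.125),-30)])
p=S['tcp_pos'];yaw=np.degrees(np.arctan2(Rm[1,1],Rm[0,1]))+90
P=headpolys(p[:2],yaw,p[2]-.058)+standpolys((.5876,-.0857),-13.7,1.254)
overlay(s,s['pixels'],P,(230,210,360,370),5,'h1s.png')
cv2.imwrite('pics/h1t.png',t['pixels'])
E
```

```text
t8.55 tcp [ 0.587  -0.0876  0.16  ] yazi -30.09 toolx [-3.e-04 -3.e-04 -1.e+00] q [-0.11  0.47  0.28  1.79 -0.16  0.9  -0.29] F [-0.4  0.4 -2.7] M [-0.03 -0.05  0.  ] gap 0.0232
t8.55 tcp [ 0.587  -0.0876  0.16  ] yazi -30.09 toolx [-3.e-04 -3.e-04 -1.e+00] q [-0.11  0.47  0.28  1.79 -0.16  0.9  -0.29] F [-0.4  0.4 -2.7] M [-0.03 -0.05  0.  ] gap 0.0232
[-0.09,0.02,0.01,0.0350,-0.0005,-0.0020]
```

View pics/h1s.png

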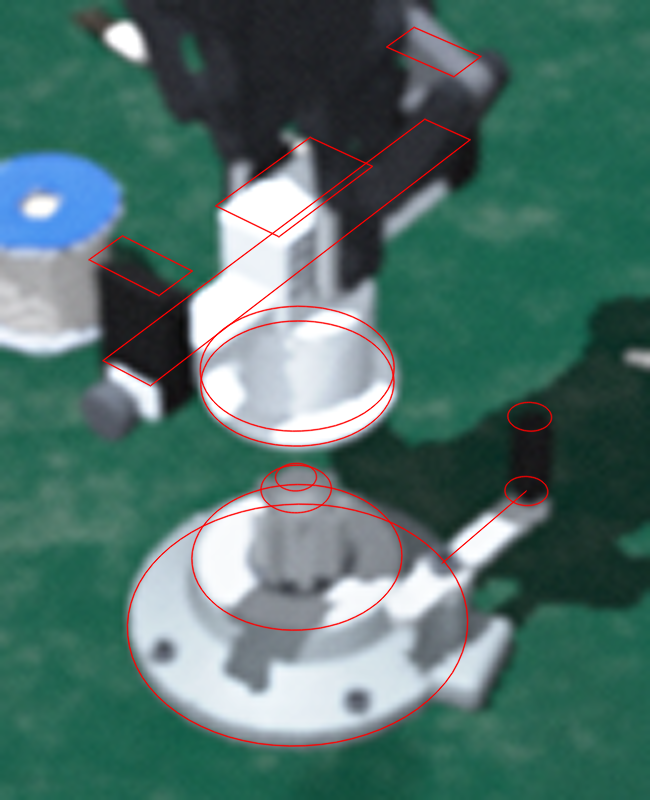

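View pics/h1t.png

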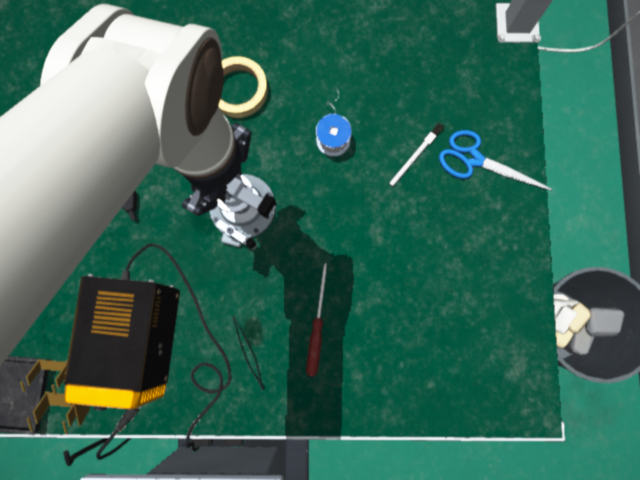

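```bash
python3 - <<'E'
from ov import *
s=cam('side');im=s['pixels'];roi=(272,298,308,334)
g=cv2.convertScaleAbs(im,alpha=1.3,beta=-20)
out=[]
p=(.5876,-.0847)
for ph in(None,8,14,20,26,32):
    P=[] if ph is None else sum([[fr(p,ph+45*i,[[.0112,-.00225,.0555],[.016,-.00225,.0555],[.016,.00225,.0555],[.0112,.00225,.0555]]),fr(p,ph+45*i,[[.016,0,.0555],[.016,0,.03]])] for i in range(8)],[])
    overlay(s,g,P,roi,8,'tmp.png');out.append(cv2.resize(cv2.imread('pics/tmp.png'),(266,266)))
cv2.imwrite('pics/ph3.png',np.vstack([np.hstack(out[:3]),np.hstack(out[3:])]))
E
```

```text
(no output)
```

View pics/ph3.png

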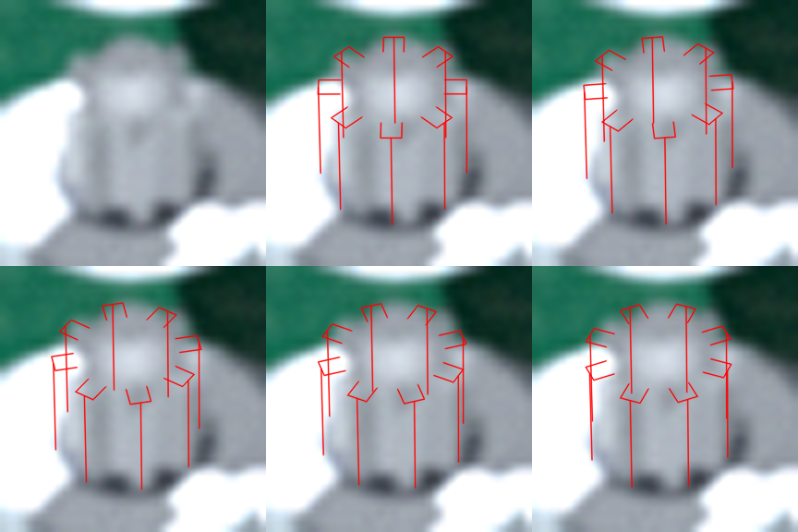

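Call:
play_rows:
  targets:
    - [[0, 0, 0, 0.012, -0.0005, -0.002, -1], [0, 0, 0, 0.024, -0.0005, -0.002, -1], [0, 0, 0, 0.034, -0.0005, -0.002, -1], [0, 0, 0, 0.036, -0.0005, -0.002, -1], [0, 0, 0, 0.038, -0.0005, -0.002, -1], [0, 0, 0, 0.04, -0.0005, -0.002, -1], [0, 0, 0, 0.042, -0.0005, -0.002, -1], [0, 0, 0, 0.042, -0.0005, -0.002, -1]]

```text
time_s: 9.4
tcp_pos: [0.5878, -0.0854, 0.1181]
ee_rot: [1.584, 0.913, -1.584]
wrist_force: [-0.8, 0.2, -2.6]
finger_gap: 0.0232
```

```bash
python3 - <<'E'
from ov import *
S,Rm=st()
E
```

```text
t9.40 tcp [ 0.5878 -0.0854  0.1181] yazi -30.08 toolx [ 1.e-04 -1.e-04 -1.e+00] q [-0.1   0.53  0.26  1.81 -0.18  0.82 -0.28] F [-0.8  0.2 -2.6] M [ 0.    0.03 -0.02] gap 0.0232
```

Call:
play_rows:
  targets:
    - [[0, 0, 0, 0.001, 0, 0, -1], [0, 0, 0, 0.002, 0, 0, -1], [0, 0, 0, 0.003, 0, 0, -1], [0, 0, 0, 0.004, 0, 0, -1], [0, 0, 0, 0.005, 0, 0, -1], [0, 0, 0, 0.006, 0, 0, -1]]

```text
time_s: 10.0
tcp_pos: [0.5878, -0.0854, 0.1121]
ee_rot: [1.584, 0.913, -1.584]
wrist_force: [-0.8, -0.4, -3.0]
finger_gap: 0.0231
```

```bash
python3 - <<'E'
from ov import *
S,Rm=st()
E
```

```text
t10.00 tcp [ 0.5878 -0.0854  0.1121] yazi -30.08 toolx [ 0.e+00 -1.e-04 -1.e+00] q [-0.1   0.54  0.26  1.82 -0.18  0.81 -0.27] F [-0.8 -0.4 -3. ] M [-0.05  0.03 -0.02] gap 0.0231
```

Call:
play_rows:
  targets:
    - [[0, 0, 0, 0.001, 0, 0, -1], [0, 0, 0, 0.002, 0, 0, -1], [0, 0, 0, 0.003, 0, 0, -1], [0, 0, 0, 0.004, 0, 0, -1], [0, 0, 0, 0.005, 0, 0, -1]]

```text
time_s: 10.5
tcp_pos: [0.5878, -0.0855, 0.107]
ee_rot: [1.584, 0.913, -1.584]
wrist_force: [-1.4, -0.6, -2.8]
finger_gap: 0.0231
```

```bash
python3 - <<'E'
from ov import *
S,Rm=st()
s=cam('side')
p=S['tcp_pos']
P=headpolys((.5876,-.0847),60,p[2]-.058)[:2]+standpolys((.5876,-.0847),-13.7,1.254)
overlay(s,s['pixels'],P,(240,250,340,360),6,'i1s.png')
E
```

```text
t10.50 tcp [ 0.5878 -0.0855  0.107 ] yazi -30.08 toolx [ 1.e-04 -2.e-04 -1.e+00] q [-0.1   0.55  0.26  1.82 -0.19  0.8  -0.27] F [-1.4 -0.6 -2.8] M [-0.09  0.04  0.02] gap 0.0231
```

View pics/i1s.png

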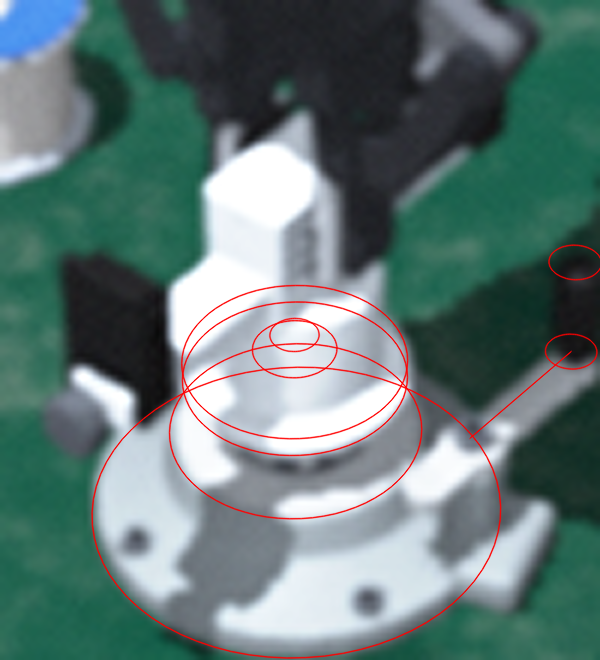

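Call:
play_rows:
  targets:
    - [[0, 0, 0, 0.002, 0, 0, -1], [0, 0, 0, 0.004, 0, 0, -1], [0, 0, 0, 0.006, 0, 0, -1], [0, 0, 0, 0.008, 0, 0, -1], [0, 0, 0, 0.01, 0, 0, -1]]

```text
time_s: 11.05
tcp_pos: [0.5877, -0.0855, 0.0966]
ee_rot: [1.584, 0.913, -1.585]
wrist_force: [0.2, 0.8, -3.1]
finger_gap: 0.0233
```

```bash
python3 - <<'E'
from ov import *
S,Rm=st()
E
```

```text
t11.05 tcp [ 0.5877 -0.0855  0.0966] yazi -30.08 toolx [-2.e-04 -3.e-04 -1.e+00] q [-0.1   0.56  0.25  1.82 -0.19  0.78 -0.27] F [ 0.2  0.8 -3.1] M [-0.17  0.02  0.02] gap 0.0233
```

Call:
play_rows:
  targets:
    - [[0, 0, 0, 0.002, 0, 0, -1], [0, 0, 0, 0.004, 0, 0, -1], [0, 0, 0, 0.006, 0, 0, -1], [0, 0, 0, 0.007, 0, 0, -1], [0, 0, 0, 0.008, 0, 0, -1]]

```text
time_s: 11.55
tcp_pos: [0.5877, -0.0855, 0.0885]
ee_rot: [1.584, 0.913, -1.585]
wrist_force: [1.0, -1.5, -2.7]
finger_gap: 0.0233
```

```bash
python3 - <<'E'
from ov import *
S,Rm=st()
E
```

```text
t11.55 tcp [ 0.5877 -0.0855  0.0885] yazi -30.08 toolx [-2.e-04 -3.e-04 -1.e+00] q [-0.09  0.57  0.25  1.83 -0.2   0.77 -0.26] F [ 1.  -1.5 -2.7] M [-0.1   0.   -0.02] gap 0.0233
```

Call:
play_rows:
  targets:
    - [[0, 0, 0, 0.0005, 0, 0, -1], [0, 0, 0, 0.001, 0, 0, -1], [0, 0, 0, 0.0015, 0, 0, -1], [0, 0, 0, 0.002, 0, 0, -1], [0, 0, 0, 0.002, 0, 0, -1]]

```text
time_s: 12.05
tcp_pos: [0.5877, -0.0857, 0.0881]
ee_rot: [1.585, 0.913, -1.585]
wrist_force: [-4.2, -0.3, 10.8]
finger_gap: 0.0234
```

```bash
python3 - <<'E'
from ov import *
S,Rm=st()
E
```

```text
t12.05 tcp [ 0.5877 -0.0857  0.0881] yazi -30.10 toolx [ 1.e-04  1.e-04 -1.e+00] q [-0.09  0.57  0.25  1.83 -0.2   0.76 -0.26] F [-4.2 -0.3 10.8] M [0.22 1.19 0.07] gap 0.0234
```

Call:
play_rows:
  targets:
    - [[0, 0, 0, 0.0, 0, 0, -1], [0, 0, 0, 0, 0, 0, -0.2], [0, 0, 0, 0, 0, 0, 0.0], [0, 0, 0, 0, 0, 0, 0.0], [0, 0, 0, -0.02, 0, 0, 0.0], [0, 0, 0, -0.05, 0, 0, 0.0], [0, 0, 0, -0.09, 0, 0, 0], [0, 0, 0, -0.13, 0, 0, 0], [0, 0, 0, -0.16, 0, 0, 0], [0, 0, 0, -0.16, 0, 0, -0.5]]

```text
time_s: 13.05
tcp_pos: [0.5909, -0.0863, 0.2534]
ee_rot: [1.591, 0.908, -1.576]
wrist_force: [0.0, 1.0, -0.3]
finger_gap: 0.0295
```

```bash
python3 - <<'E'
from ov import *
S,Rm=st()
s=cam('side');t=cam('top')
p=(.5876,-.0857)
P=headpolys(p,60,.03)+standpolys(p,-13.7,1.254)[3:]
overlay(s,s['pixels'],P,(230,250,350,370),5,'j1s.png')
overlay(t,t['pixels'],P,(190,150,300,270),5,'j1t.png')
E
```

```text
t13.05 tcp [ 0.5909 -0.0863  0.2534] yazi -30.11 toolx [ 9.7e-03 -3.0e-04 -1.0e+00] q [-0.14  0.37  0.3   1.71 -0.12  1.07 -0.32] F [ 0.   1.  -0.3] M [ 0.   -0.02 -0.01] gap 0.0295
```

View pics/j1s.png

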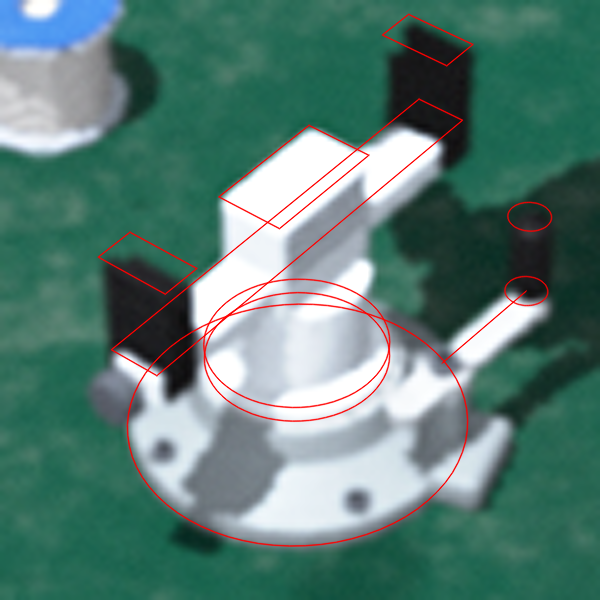

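View pics/j1t.png

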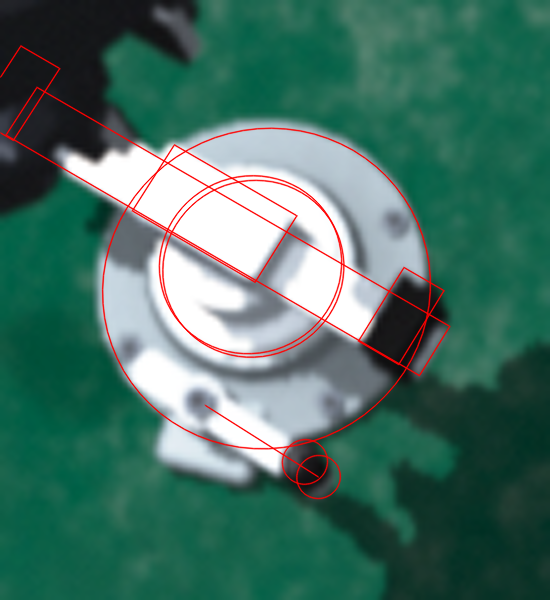

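```bash
cat >> ov.py <<'E'
def knob(a,p=(.5876,-.0857),yaw=-13.7):
    return fr(p,yaw,[[-.05-.044*np.cos(a),-.044*np.sin(a),.076]])[0]
E
python3 - <<'E'
from ov import *
for a in(1.254,1,.8,.6,.4,.2,0):print(a,np.round(knob(a),4))
k=knob(1.254)
plan([((k[0],k[1],.2),-80),((k[0],k[1],.068),-80)])
E
```

```text
1.254 [ 0.5158 -0.1112  0.076 ]
1 [ 0.5072 -0.1042  0.076 ]
0.8 [ 0.5018 -0.0973  0.076 ]
0.6 [ 0.4979 -0.0894  0.076 ]
0.4 [ 0.4956 -0.0809  0.076 ]
0.2 [ 0.4951 -0.0721  0.076 ]
0 [ 0.4963 -0.0634  0.076 ]
t13.15 tcp [ 0.5882 -0.0856  0.2488] yazi -30.09 toolx [ 2.e-03  3.e-04 -1.e+00] q [-0.14  0.37  0.3   1.71 -0.12  1.07 -0.32] F [ 0.2 -0.8 -1.3] M [ 0.02 -0.06  0.02] gap 0.0211
[49.91,-0.11,-0.05,0.0487,-0.0499,0.0585]
[49.91,-0.11,-0.05,0.1807,-0.0501,0.0587]
```

Call:
play_rows:
  targets:
    - [[25, 0, 0, 0.02, -0.03, 0.03, -0.4], [50, 0, 0, 0.048, -0.05, 0.0585, -0.4], [50, 0, 0, 0.06, -0.05, 0.0585, -0.4], [50, 0, 0, 0.08, -0.05, 0.0585, -0.4], [50, 0, 0, 0.08, -0.05, 0.0585, -0.4], [50, 0, 0, 0.08, -0.05, 0.0585, -0.4], [50, 0, 0, 0.08, -0.05, 0.0585, -0.4], [50, 0, 0, 0.08, -0.05, 0.0585, -0.4], [50, 0, 0, 0.08, -0.05, 0.0585, -0.4], [50, 0, 0, 0.08, -0.05, 0.0585, -0.4]]
  force: 20

```text
time_s: 14.15
tcp_pos: [0.5157, -0.1111, 0.1685]
ee_rot: [2.132, 0.186, -2.128]
wrist_force: [0.2, 0.1, -0.5]
finger_gap: 0.0255
```

```bash
python3 - <<'E'
from ov import *
k=knob(1.254)
plan([((k[0],k[1],.11),-80),((k[0],k[1],.068),-80)])
s=cam('side','k1s.png');t=cam('top','k1t.png')
a=cv2.resize(s['pixels'][200:370,240:400],(600,600*170//160));cv2.imwrite('pics/k1a.png',a[:600])
cv2.imwrite('pics/k1b.png',cv2.resize(t['pixels'][150:280,180:330],None,fx=4,fy=4))
E
```

```text
t14.15 tcp [ 0.5157 -0.1111  0.1685] yazi -80.01 toolx [ 1.9e-03  4.0e-04 -1.0e+00] q [-0.22  0.37  0.47  1.95 -0.22  0.86 -1.03] F [ 0.2  0.1 -0.5] M [ 0.04 -0.07  0.01] gap 0.0255
[-0.01,-0.11,0.00,0.0585,0.0001,-0.0000]
[-0.01,-0.11,0.00,0.1005,0.0001,0.0001]
```

View pics/k1a.png

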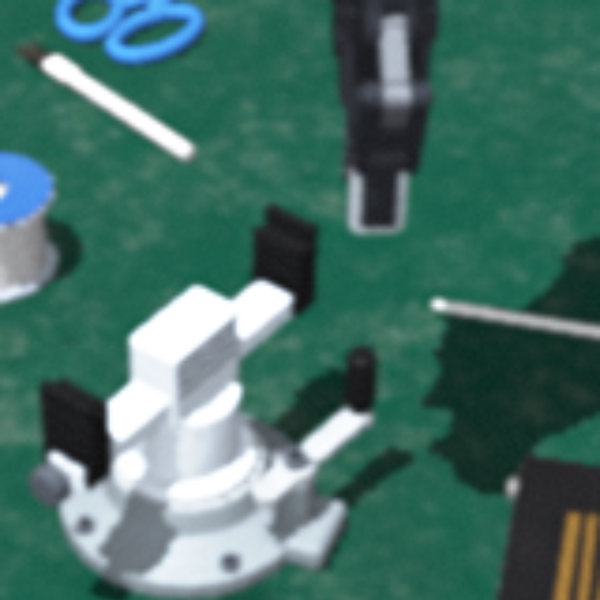

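View pics/k1b.png

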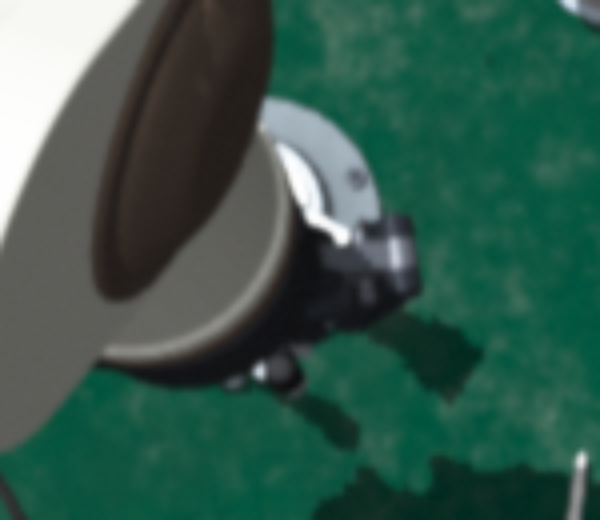

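Call:
play_rows:
  targets:
    - [[0, -0.1, 0, 0.04, 0, 0, -0.4], [0, -0.1, 0, 0.07, 0, 0, -0.4], [0, -0.1, 0, 0.075, 0, 0, -0.4], [0, -0.1, 0, 0.08, 0, 0, -0.4], [0, -0.1, 0, 0.085, 0, 0, -0.4], [0, -0.1, 0, 0.09, 0, 0, -0.4], [0, -0.1, 0, 0.095, 0, 0, -0.4], [0, -0.1, 0, 0.097, 0, 0, -0.4], [0, -0.1, 0, 0.097, 0, 0, -0.4]]

```text
time_s: 15.15
tcp_pos: [0.5159, -0.1111, 0.0716]
ee_rot: [2.131, 0.186, -2.13]
wrist_force: [-0.3, 0.1, 0.6]
finger_gap: 0.0255
```

```bash
python3 - <<'E'
from ov import *
plan([(np.r_[knob(a)[:2],.071],-80) for a in (1.1,.95,.8,.65,.5,.35,.2,.1,0)])
s=cam('side')
a=cv2.resize(s['pixels'][200:370,240:400],(600,600*170//160));cv2.imwrite('pics/k2a.png',a[:600])
E
```

```text
t15.15 tcp [ 0.5159 -0.1111  0.0716] yazi -80.05 toolx [ 3.e-04  2.e-04 -1.e+00] q [-0.16  0.53  0.4   2.   -0.32  0.67 -0.95] F [-0.3  0.1  0.6] M [-0.   -0.02 -0.  ] gap 0.0255
[-0.05,-0.02,0.01,0.0006,-0.0048,0.0048]
[-0.05,-0.02,0.01,0.0006,-0.0102,0.0086]
[-0.05,-0.02,0.01,0.0006,-0.0161,0.0115]
[-0.05,-0.02,0.01,0.0006,-0.0224,0.0136]
[-0.05,-0.02,0.01,0.0006,-0.0289,0.0146]
[-0.05,-0.02,0.01,0.0006,-0.0355,0.0147]
[-0.05,-0.02,0.01,0.0006,-0.0420,0.0138]
[-0.05,-0.02,0.01,0.0006,-0.0463,0.0127]
[-0.05,-0.02,0.01,0.0007,-0.0504,0.0111]
```

View pics/k2a.png

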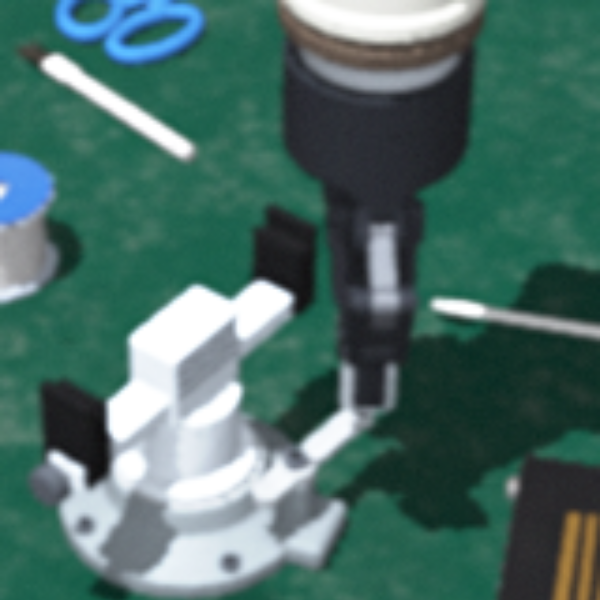

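Call:
play_rows:
  targets:
    - [[0, 0, 0, 0, -0.0025, 0.0025, -0.45], [0, 0, 0, 0, -0.005, 0.005, -0.45], [0, 0, 0, 0, -0.0075, 0.007, -0.45], [0, 0, 0, 0, -0.01, 0.0086, -0.45], [0, 0, 0, 0, -0.013, 0.01, -0.45], [0, 0, 0, 0, -0.016, 0.0115, -0.45], [0, 0, 0, 0, -0.019, 0.0126, -0.45], [0, 0, 0, 0, -0.0224, 0.0136, -0.45], [0, 0, 0, 0, -0.0255, 0.0141, -0.45], [0, 0, 0, 0, -0.029, 0.0146, -0.45], [0, 0, 0, 0, -0.032, 0.0147, -0.45], [0, 0, 0, 0, -0.0355, 0.0147, -0.45]]

```text
time_s: 16.4
tcp_pos: [0.4954, -0.0783, 0.0718]
ee_rot: [2.131, 0.186, -2.13]
wrist_force: [-0.6, -0.7, 0.1]
finger_gap: 0.0239
```

```bash
python3 - <<'E'
from ov import *
plan([(np.r_[knob(a)[:2],.071],-80) for a in (.2,.1,0)])
s=cam('side')
a=cv2.resize(s['pixels'][200:370,240:400],(600,600*170//160));cv2.imwrite('pics/k3a.png',a[:600])
E
```

```text
t16.40 tcp [ 0.4954 -0.0783  0.0718] yazi -80.04 toolx [ 6.e-04  2.e-04 -1.e+00] q [-0.23  0.49  0.4   2.07 -0.32  0.64 -1.01] F [-0.6 -0.7  0.1] M [-0.27  0.1   0.02] gap 0.0239
[-0.04,-0.03,0.01,0.0008,-0.0062,-0.0007]
[-0.04,-0.03,0.01,0.0008,-0.0104,-0.0018]
[-0.04,-0.03,0.01,0.0008,-0.0145,-0.0034]
```

View pics/k3a.png

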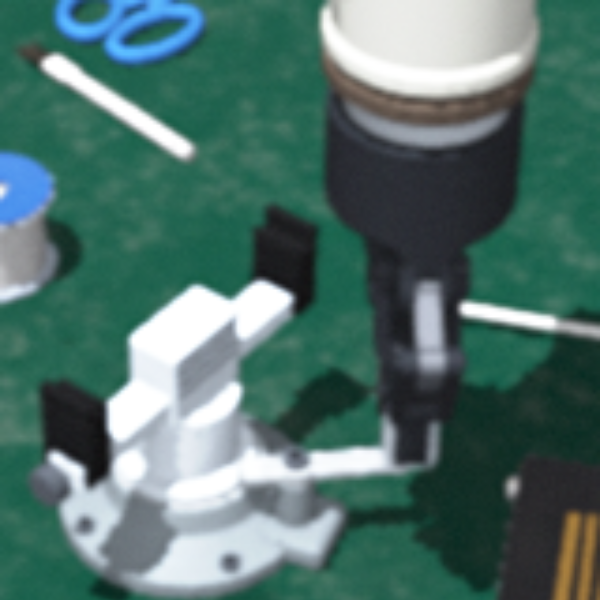

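Call:
play_rows:
  targets:
    - [[0, 0, 0, 0, -0.003, -0.0003, -0.45], [0, 0, 0, 0, -0.006, -0.0007, -0.45], [0, 0, 0, 0, -0.0085, -0.0012, -0.45], [0, 0, 0, 0, -0.0105, -0.0018, -0.45], [0, 0, 0, 0, -0.0125, -0.0026, -0.45], [0, 0, 0, 0, -0.0145, -0.0034, -0.45], [0, 0, 0, 0, -0.0165, -0.0042, -0.45], [0, 0, 0, 0, -0.0175, -0.0046, -0.45], [0, 0, 0, 0, -0.0175, -0.0046, -0.45]]

```text
time_s: 17.35
tcp_pos: [0.4969, -0.0592, 0.0717]
ee_rot: [2.131, 0.188, -2.13]
wrist_force: [-0.3, 0.2, -0.0]
finger_gap: 0.0238
```

```bash
python3 - <<'E'
from ov import *
st()
E
```

```text
t17.35 tcp [ 0.4969 -0.0592  0.0717] yazi -79.98 toolx [ 4.e-04  1.e-03 -1.e+00] q [-0.27  0.49  0.4   2.07 -0.32  0.64 -1.05] F [-0.3  0.2 -0. ] M [0.03 0.04 0.  ] gap 0.0238
```

Call:
play_rows:
  targets:
    - [[0, 0, 0, 0, -0.001, -0.0003, -0.45], [0, 0, 0, 0, -0.002, -0.0006, -0.45], [0, 0, 0, 0, -0.003, -0.0009, -0.45], [0, 0, 0, 0, -0.003, -0.0009, -0.45]]

```text
time_s: 17.75
tcp_pos: [0.4973, -0.0559, 0.0717]
ee_rot: [2.131, 0.188, -2.13]
wrist_force: [0.2, -1.2, -0.1]
finger_gap: 0.0238
```

```bash
python3 - <<'E'
from ov import *
st()
s=cam('side')
a=cv2.resize(s['pixels'][200:370,240:400],(600,600*170//160));cv2.imwrite('pics/k4a.png',a[:600])
E
```

```text
t17.75 tcp [ 0.4973 -0.0559  0.0717] yazi -79.97 toolx [ 4.e-04  1.e-03 -1.e+00] q [-0.27  0.49  0.4   2.07 -0.32  0.64 -1.05] F [ 0.2 -1.2 -0.1] M [-0.08 -0.01 -0.03] gap 0.0238
```

View pics/k4a.png

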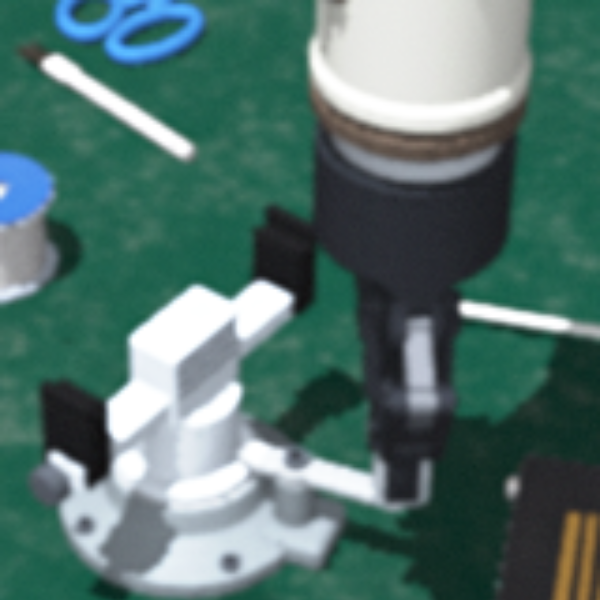

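Call:
play_rows:
  targets:
    - [[0, 0, 0, 0, -0.001, -0.0003, -0.45], [0, 0, 0, 0, -0.002, -0.0006, -0.45], [0, 0, 0, 0, -0.0025, -0.0008, -0.45], [0, 0, 0, 0, -0.0025, -0.0008, -0.45]]

```text
time_s: 18.2
tcp_pos: [0.4975, -0.0549, 0.0717]
ee_rot: [2.131, 0.185, -2.13]
wrist_force: [-0.9, -5.5, 0.5]
finger_gap: 0.0235
```

```bash
python3 - <<'E'
from ov import *
st()
E
```

```text
t18.20 tcp [ 0.4975 -0.0549  0.0717] yazi -80.05 toolx [ 4.e-04 -6.e-04 -1.e+00] q [-0.28  0.49  0.4   2.07 -0.31  0.64 -1.06] F [-0.9 -5.5  0.5] M [-1.16  0.22 -0.02] gap 0.0235
```

Call:
play_rows:
  targets:
    - [[0, 0, 0, 0, -0.001, -0.0002, -0.45], [0, 0, 0, 0, -0.002, -0.0003, -0.45], [0, 0, 0, 0, -0.002, -0.0003, -0.45], [0, 0, 0, 0, 0.004, 0, -0.4], [0, 0, 0, 0, 0.004, 0, -0.35], [0, 0, 0, 0, 0.004, 0, -0.35], [0, 0, 0, -0.02, 0.004, 0, -0.35], [0, 0, 0, -0.05, 0.004, 0, -0.35], [0, 0, 0, -0.1, 0.004, 0, -0.35], [0, 0, 0, -0.15, 0.004, 0, -0.35], [0, 0, 0, -0.2, 0.004, 0, -0.35], [0, 0, 0, -0.22, -0.05, 0, -0.35], [0, 0, 0, -0.22, -0.1, 0, -0.35], [0, 0, 0, -0.22, -0.15, 0, -0.35], [0, 0, 0, -0.22, -0.2, 0, -0.35], [0, 0, 0, -0.22, -0.25, 0, -0.35], [0, 0, 0, -0.22, -0.25, 0, -0.35]]

```text
time_s: 19.9
tcp_pos: [0.4516, 0.1993, 0.2916]
ee_rot: [2.126, 0.2, -2.126]
wrist_force: [-0.1, -0.2, -0.1]
finger_gap: 0.0272
```

```bash
python3 - <<'E'
from ov import *
st()
s=cam('side','fs.png');t=cam('top','ft.png')
p=(.5876,-.0857)
P=headpolys(p,60,.03)+standpolys(p,-13.7,0)
overlay(t,t['pixels'],P,(190,150,300,270),5,'l1t.png')
a=cv2.resize(s['pixels'][200:370,240:400],(600,600*170//160));cv2.imwrite('pics/l1s.png',a[:600])
for n in['head','keeper_knob','solder_spool','flux_brush','tweezers_black']:
  print(n,[(c,np.round(r['pixel'])) for c in('top','side') for r in ctrl.recognise(c,n)[:1]])
E
```

```text
t19.90 tcp [0.4516 0.1993 0.2916] yazi -79.42 toolx [-5.0e-04  2.6e-03 -1.0e+00] q [-0.76  0.14  0.32  1.9  -0.05  1.11 -1.8 ] F [-0.1 -0.2 -0.1] M [ 0.04 -0.06  0.01] gap 0.0272
head [('top', array([235., 197.])), ('side', array([287., 308.]))]
keeper_knob [('top', array([229., 238.])), ('side', array([333., 323.]))]
solder_spool [('top', array([328., 136.])), ('side', array([236., 262.]))]
flux_brush [('top', array([422., 154.])), ('side', array([267., 226.]))]
tweezers_black [('top', array([261., 379.])), ('side', array([288., 308.]))]
```

View pics/l1t.png

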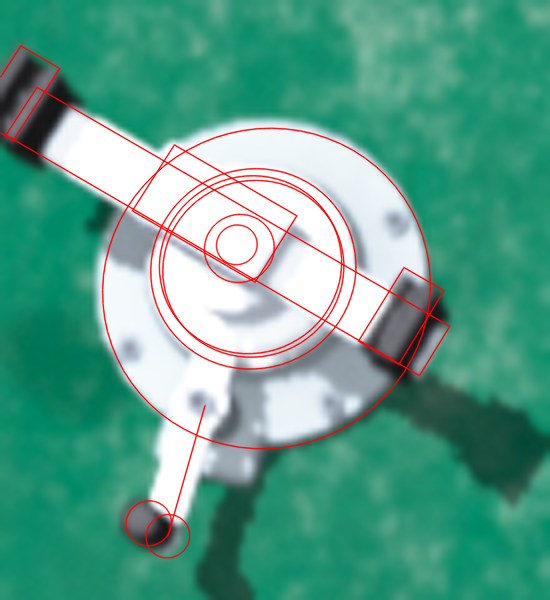

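View pics/l1s.png

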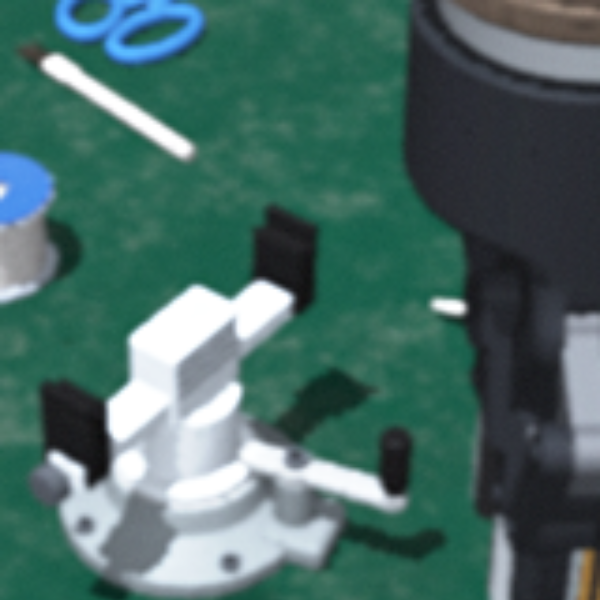

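View pics/ft.png

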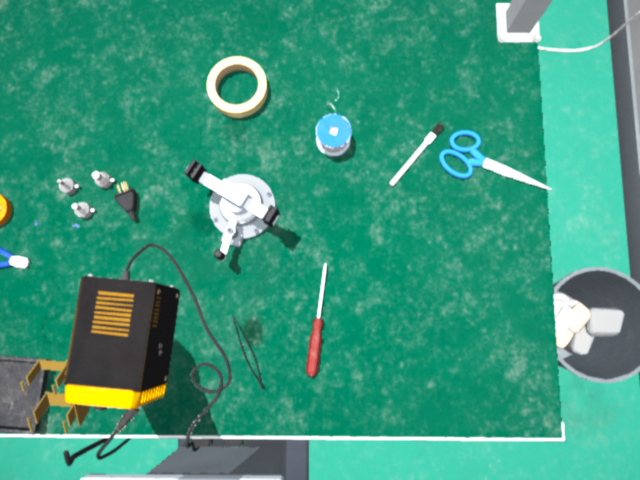

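```bash
python3 - <<'E'
from h import *
st();print(ctrl.close_job())
E
```

```text
t20.50 tcp [0.4544 0.1908 0.2916] yazi -80.13 toolx [ 4.e-04 -6.e-04 -1.e+00] q [-0.75  0.14  0.33  1.9  -0.05  1.11 -1.8 ] F [-0.9  0.5 -0.1] M [ 0.05  0.02 -0.01] gap 0.0278
the job is handed in; nothing more can be done
None
```

The head is back on the spindle, fully home, with the keeper closed over its flange. I handed the job in at 20.5 s of the 72 s allowed.

- **Fit:** I read the spindle's tooth angle from the camera pictures and turned the head to match before lowering it. The teeth meshed on the way down, so I never needed to rock it. The head slid down freely and stopped where the shoulder should be, and the highest force I read was about 11 N.
- **Cross bar:** It ended about 13–16° from square to the spindle–keeper line, which is the nearest tooth.
- **Keeper:** I swung its knob round until it came up against its stop, at about 5.5 N.
- **Last pictures:** They show the head seated, the keeper tongue pointing at the spindle, the spool, brush and tweezers not visibly moved, and the arm clear and touching nothing.

Some checks disagreed or fell short:

- **First grip:** It ended about 5 mm too high, so I took the head again lower down before lifting it.
- **Closed knob:** It ended about 3.5–4 mm from where my model put it. I take this as an error of a few degrees in my estimate of the stand's angle. The bar would still be on the nearest tooth.
- **Tweezers:** In the side picture the network pointed at the head when asked for them. The top picture shows them in place.

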